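Empty the grinding-ball case and shake it to be sure

TASK

Lift the lid off the steel pan and lay it flat on the clear bench just beyond the pan; then pick up the aluminium ball case by its handle and tip it mouth-down over the pan until all three steel balls are out in the pan, shaking or rocking it sideways if any lodge inside. When all are out, hold the case still for a second, still tipped over the pan, then give it a few brisk back-and-forth shakes there to be sure that nothing rattles. Finally set the case down, without dropping it, level on its base in the middle of the rubber mat; leave everything else alone.

Things in the scene. Friction and masses are not known exactly. Their poses are not given: they have to be found in the camera images.
- pan: Fixed open stainless-steel pan, 150 mm (its x) by 130 mm (its y), 50 mm tall, 3 mm walls; origin at the centre of its underside on the bench, z up. Starts under its lid.
- lid_spot (a point): Middle of the clear patch of bench just beyond the pan where its lid is to be laid: on the bench, 185 mm from the pan's centre along the pan's +x (away from the robot); axes as the pan's.
- lid: Loose flat steel lid, 162 (its x) x 142 mm, 0.2 to 0.45 kg, z up. It has a down-turned skirt all round that hangs 8 mm over the outside of the pan's rim with 3 mm play; 11 mm tall to its top; origin in the middle, level with the skirt's lower edge.
- lid_handle (a point): Centre of the lid's black bar handle, 37 mm above the skirt's lower edge: 79 mm above the bench on the pan, 37 mm when the lid lies on the bench; axes as the lid's. The bar is 14 mm thick (along y), 16 mm high, 70 mm long (along x), on a post at each end, with an 18 mm gap under it.
- case: Plain aluminium box closed on all sides but for its mouth, 120 mm (its x) by 64 mm (its y) by 40 mm tall, 3 mm walls, bar handle on top; 0.2 to 0.45 kg. Origin at the centre of its underside, z up. The mouth is in the -x end, which starts roughly facing away from the robot; it holds three balls that cannot be seen inside.
- case_handle (a point): Centre of the case's black bar handle: 66 mm above the case's underside, 26 mm above its top, in the middle; axes as the case's. The bar is 14 mm thick (case's y), 16 mm high, 70 mm long along the case's x, on two posts at its ends, with an 18 mm gap under it.
- case_mouth (a point): Middle of the mouth in the case's -x end: 60 mm along its -x, 14 mm above its underside. 30 mm wide, as high as the inside, with a 1.5 mm sill. 14 mm of end wall closes each side of it, so balls lodge in the corners and mouth when tipped straight; tipped 43 to 50 degrees, a few brisk sideways shakes of 2 cm either way free them.
- ball0_center (a point): Centre of one of three alike steel grinding balls, 18 mm in diameter, 24 g, loose inside the case at the start.
- ball1_center (a point): Centre of one of three alike steel grinding balls, 18 mm in diameter, 24 g, loose inside the case at the start.
- ball2_center (a point): Centre of one of three alike steel grinding balls, 18 mm in diameter, 24 g, loose inside the case at the start.
- mat: Fixed dark rubber mat, 160 mm (its x) by 110 mm (its y), 3 mm thick; origin at the centre of its underside, z up. It lies on the other side of the pan from the case (left or right varies).
- reagent: Bystander, leave alone: amber reagent bottle, 52 mm across, 100 mm tall; origin at its underside (about its middle).
- jar: Bystander, leave alone: clear screw-top jar, 60 mm across, 70 mm tall; origin at its underside (about its middle).
- slidebox: Bystander, leave alone: cardboard slide box 85 x 35 x 30 mm; origin at its underside (about its middle).
- spatula: Bystander, leave alone: lab spatula 160 mm long; origin at its underside.
- beaker: Bystander, leave alone: glass beaker 66 mm across, 80 mm tall; origin at its underside (about its middle).
- dishes: Bystander, leave alone: white plastic box of dishes 70 x 70 x 45 mm; origin at its underside (about its middle).
Mind the look-alikes: they are no part of the job. Leave any orange or turquoise look-alike of the lid alone.

How it is judged:
On the way, in this order (a step that is already met when the one before it is completed fails the run):
1. the lid lies flat on the bench at the clear patch beyond the pan (its middle within 50 mm), let go (horizontal distance between lid_handle and lid_spot below 0.05 m and angle between lid_handle's own z axis and vertical below 0.1 rad and height (world z) of lid_handle below 0.045 m and contact force between the fingers and lid below 0.1 N), for 0.2 s.
2. the case is lifted off the bench (height (world z) of case_handle above 0.1 m), for 0.1 s.
3. all three balls are in the pan, and the case is held still, mouth-down over the pan (mouth within 110 mm of the pan's middle, tipped more than 21 degrees) (x of ball0_center in the frame of pan between -0.075 and 0.075 m and y of ball0_center in the frame of pan between -0.065 and 0.065 m and x of ball1_center in the frame of pan between -0.075 and 0.075 m and y of ball1_center in the frame of pan between -0.065 and 0.065 m and x of ball2_center in the frame of pan between -0.075 and 0.075 m and y of ball2_center in the frame of pan between -0.065 and 0.065 m and height (world z) of each of ball0_center, ball1_center, ball2_center below 0.05 m and horizontal distance between case_mouth and pan below 0.11 m and angle between case_handle's own x axis and vertical below 1.2 rad and height (world z) of case_handle above 0.1 m and linear speed of case below 0.03 m/s and angular speed of case below 0.3 rad/s), for 0.3 s.
4. shake stroke 1: the empty case, still mouth-down over the pan, is moved briskly (over 0.1 m/s or 1 rad/s), all balls staying in the pan ((linear speed of case above 0.1 m/s or angular speed of case above 1 rad/s) and horizontal distance between case_mouth and pan below 0.11 m and angle between case_handle's own x axis and vertical below 1.2 rad and height (world z) of case_handle above 0.1 m and x of ball0_center in the frame of pan between -0.075 and 0.075 m and y of ball0_center in the frame of pan between -0.065 and 0.065 m and x of ball1_center in the frame of pan between -0.075 and 0.075 m and y of ball1_center in the frame of pan between -0.065 and 0.065 m and x of ball2_center in the frame of pan between -0.075 and 0.075 m and y of ball2_center in the frame of pan between -0.065 and 0.065 m and height (world z) of each of ball0_center, ball1_center, ball2_center below 0.05 m).
5. turn-round 1: it stops or reverses (under 0.06 m/s and 0.8 rad/s) (linear speed of case below 0.06 m/s and angular speed of case below 0.8 rad/s and horizontal distance between case_mouth and pan below 0.11 m and angle between case_handle's own x axis and vertical below 1.2 rad and height (world z) of case_handle above 0.1 m).
6. shake stroke 2: the empty case, still mouth-down over the pan, is moved briskly (over 0.1 m/s or 1 rad/s), all balls staying in the pan (all of step 4).
7. turn-round 2: it stops or reverses (under 0.06 m/s and 0.8 rad/s) (all of step 5).
8. shake stroke 3: the empty case, still mouth-down over the pan, is moved briskly (over 0.1 m/s or 1 rad/s), all balls staying in the pan (all of step 6).
At the end, for the whole second after the job is handed in: All three balls lie in the pan; the lid lies flat on the bench within 50 mm of the clear patch's middle; the case stands level on its base on the mat, its middle within 40 mm of the mat's middle, at rest (x of ball0_center in the frame of pan between -0.075 and 0.075 m and y of ball0_center in the frame of pan between -0.065 and 0.065 m and x of ball1_center in the frame of pan between -0.075 and 0.075 m and y of ball1_center in the frame of pan between -0.065 and 0.065 m and x of ball2_center in the frame of pan between -0.075 and 0.075 m and y of ball2_center in the frame of pan between -0.065 and 0.065 m and height (world z) of each of ball0_center, ball1_center, ball2_center below 0.05 m and horizontal distance between lid_handle and lid_spot below 0.05 m and angle between lid_handle's own z axis and vertical below 0.1 rad and height (world z) of lid_handle below 0.045 m and horizontal distance between case and mat below 0.04 m and angle between case's own z axis and vertical below 0.08 rad and height (world z) of case below 0.008 m and linear speed of each of case, lid below 0.02 m/s); the robot touches nothing.
It fails at once if a bystander is moved by more than 30 mm (distance of any of reagent, jar, slidebox, spatula, beaker, dishes from where it was at the start of the episode above 0.03 m).
It fails at once if the case is dropped or thrown (faster than 0.6 m/s out of the fingers) (linear speed of case above 0.6 m/s and contact force between the fingers and case below 0.1 N).
It also fails if it takes over 64 s, if anything falls off the work surface, if the arm or the gripper's body presses on something with over 40 N, if the wrist force passes 120 N, or if a joint passes its speed limit or range.

ROBOT

A 6-joint arm with a two-finger parallel gripper is mounted at the origin on the work surface. World frame = base frame: x ahead of the robot, y to its left, z up, the work surface at z = 0. Lengths are in m, angles in rad, forces in N, time in s.
With the tool pointing down it reaches from about 0.375 to 0.975 m from the base axis. Payload 3.8 kg.
Tool frame: the origin (TCP) lies midway between the tips of the shut fingers; the grasp point (between the pads) lies 19 mm behind it; z points along the fingers, y is the line along which they close (so a half turn about z gives the same grasp; the last joint's range is limited). The gripper opens to 85 mm and grips with 20 to 120 N. Pads are 22 mm wide; open, the fingers measure 114 mm over their backs; the gripper's body (76 mm by 85 mm) begins 54 mm behind the grasp point. The pads swing forward as they close: fully open they stand 13 mm farther back than shut.
Start: joints at [1.088, 0.264, 1.604, -0, 1.274, -0.037], TCP at [0.291, 0.609, 0.231] pointing down, gripper open.
Joint ranges: [-2.63, 2.63], [-0.94, 2.18], [0.31, 2.57], [-1.31, 4.45], [0, 2.66], [-2.55, 2.55]. Speed limits (rad/s): [2.57, 2.57, 3.14, 3.14, 3.14, 3.14].

INTERFACE

Orientations are given as [roll, pitch, yaw] about the fixed x, y, z axes, in that order (R = Rz(yaw) Ry(pitch) Rx(roll)).
In Python, from station import robot, vision, nets gives the robot as it stands. The module is installed in compiled form; this text tells all that it offers.
- The arm moves only by the tool move_arm, never from a script. Its argument "steps" is a list that holds one entry, the list of rows, each a list of 5 numbers: the shift along the tool's x, y, z in cm, then the turn about the tool's z in units of 5 degrees (1.0 is 5 degrees), then the opening in per cent of the stroke, from 0 (shut) to 100 (fully open). A call has exactly 10 rows; each row shifts and turns the commanded pose from where the row before left it, along the tool's axes as they then stand; what a row does not reach is not made up. A row lasts 1/12 s, in which the tool goes at most 41.7 mm and 7.16 degrees, less where a joint would pass 70% of its speed; a pose out of reach is approached as far as the arm can. A call is refused whole if a number of a shift passes 4.17 or a number of a turn 1, either way. A call with a gripper value outside its range is refused whole. The fingers move at their own pace and stop on an object; "force" is the grip in N (left out, the last holds). Time passes only in rows, so rows that do not move let the fingers close, or fill a call up. It gives the time, the measured TCP pose, the force, the opening and the grip force at its end, in the units of the state.
- robot.read_state(): the state, without advancing time (a new reading comes with each control period).
- vision.read_camera(name): name is "side" or "top"; returns a dict with "img" (400x640x3 uint8, blue, green, red), "depth" (400x640 float32, m along the optical axis (not along the pixel's ray), 0 where there is no reading), "fx", "fy", "cx", "cy" (pixels), "world_from_camera" (4x4, takes a point from camera to world coordinates). Camera axes: x right, y down, z forward; pixel columns grow to the right and rows downward; lengths in m; the calibration is good to about 2 mm. A picture is of the moment at which its call begins.
- robot.job_done(): hands the job in; it is judged then, once.
Trained networks look in a picture, given as the dict that the camera call returned (one of the last four; its "shot" number tells which), for a name from the list of things; names that differ only in an ending like _2 or _b are one class to them, and where a whole thing is asked for, a point or a joint stands for the part that bears it (a point fixed in the world has none). Each returns a list of dicts, best first, with "conf" (0 to 1); they miss things now and then, are a little off and sometimes report something else, mostly with a low value. They report only what shows in the picture. A call takes as long as a camera call. They do not tell look-alikes from the thing itself.
- nets.cut_out(picture, query): "region" (400x640 bool, what is visible of it) and "bbox" ([left, top, right, bottom] in pixels, round what is visible of it).
The state is a dict: "time": time; "q": joint angles; "qvel": joint speeds; "joint_torque": joint torques, N m; "position": TCP position; "tool_rot": TCP orientation; "force": force on the tool from outside, world axes, zero at the start; "wrist_torque": the same for the moment, N m; "opening": finger opening in m; "gripper_force": force on a finger pad.
Only numpy, scipy, OpenCV 4.12 (cv2) and the standard library are available. Lean on these libraries where they do the work, as an engineer would, in place of code of your own. Each camera call takes 0.05 s, during which the arm holds its last target. There are 200 camera calls.

## Working session

There is one attempt and no reset: what is moved stays moved. The work goes in short steps, Python scripts to look and compute and a tool call to move; the robot and the scene stay as the last step left them, time stands still between calls to the robot, and variables do not carry over. Pictures are saved under pics/ and viewed, at most 10 in all, crops included, and the job is handed in when it is done.

Besides the shell and the picture viewer there is one more tool, called after "Request:" as name([rows], argument=value, ...), one row to a line, values as JSON. move_arm: Moves the arm, as the interface text tells. Its arguments: {"type":"object","properties":{"steps":{"type":"array","items":{"type":"array","items":{"type":"array","items":{"type":"number"}}}},"force":{"type":"number"}},"required":["steps"]}

```bash
mkdir -p pics; cat > h.py <<'E'
import numpy as np, cv2
from station import robot, vision, nets
def pts(p, m):
    d=p["depth"]; v,u=np.nonzero(m&(d>0)); z=d[v,u]
    P=np.c_[(u-p["cx"])/p["fx"]*z,(v-p["cy"])/p["fy"]*z,z,np.ones_like(z)]
    return (P@np.array(p["world_from_camera"]).T)[:,:3]
E
python3 - <<'E'
from h import *
s=robot.read_state(); print(s["time"],s["position"],s["tool_rot"],s["opening"])
for c in ["top","side"]:
    p=vision.read_camera(c); cv2.imwrite(f"pics/{c}0.png",p["img"]); print(c,np.round(p["world_from_camera"],2).tolist())
    for n in ["pan","lid","lid_handle","case","case_handle","case_mouth","mat","reagent","jar","slidebox","spatula","beaker","dishes"]:
        for r in nets.cut_out(p,n)[:3]:
            if r["conf"]<.2: continue
            q=pts(p,r["region"])
            print(n,round(r["conf"],2),[int(x) for x in r["bbox"]],np.round(np.median(q,0),3),np.round(np.percentile(q,[2,98],axis=0),3).tolist() if len(q) else 0)
E
```

```text
0.0 [0.2907069  0.60840043 0.22997518] [-3.13939685e+00 -7.66688964e-05  2.69580098e+00] 0.08537863384358124
top [[-0.0, -1.0, 0.05, 0.4], [-1.0, 0.0, -0.01, -0.01], [0.0, -0.05, -1.0, 1.46], [0.0, 0.0, 0.0, 1.0]]
lid 0.79 [199, 230, 270, 300] [0.273 0.227 0.011] [[0.184, 0.143, 0.001], [0.359, 0.313, 0.045]]
lid 0.77 [290, 170, 347, 237] [ 0.449 -0.026  0.053] [[0.368, -0.096, 0.047], [0.528, 0.047, 0.088]]
lid 0.69 [362, 230, 434, 298] [ 0.265 -0.255  0.011] [[0.18, -0.345, 0.002], [0.348, -0.17, 0.045]]
lid_handle 0.78 [199, 228, 269, 298] [0.27  0.227 0.011] [[0.185, 0.141, 0.0], [0.356, 0.315, 0.045]]
lid_handle 0.57 [290, 168, 344, 236] [ 0.448 -0.023  0.053] [[0.368, -0.096, 0.047], [0.528, 0.047, 0.088]]
lid_handle 0.56 [360, 233, 433, 303] [ 0.263 -0.256  0.011] [[0.18, -0.342, 0.004], [0.346, -0.168, 0.046]]
case 0.93 [381, 170, 409, 209] [ 0.487 -0.245  0.041] [[0.431, -0.282, 0.015], [0.544, -0.214, 0.077]]
case_handle 0.84 [383, 169, 410, 211] [ 0.486 -0.246  0.041] [[0.431, -0.282, 0.022], [0.543, -0.215, 0.077]]
case_handle 0.24 [393, 116, 417, 137] [ 0.665 -0.277  0.0
[... 2548 characters left out ...]
131, 343, 161] [0.641 0.25  0.051] [[0.623, 0.238, 0.003], [0.667, 0.276, 0.102]]
jar 0.64 [415, 246, 438, 277] [ 0.659 -0.294  0.049] [[0.638, -0.312, -0.0], [0.697, -0.257, 0.073]]
slidebox 0.77 [247, 135, 272, 150] [0.431 0.414 0.027] [[0.391, 0.404, 0.003], [0.473, 0.442, 0.035]]
spatula 0.88 [348, 327, 410, 364] [ 0.467 -0.453  0.004] [[0.372, -0.478, -0.001], [0.521, -0.415, 0.021]]
beaker 0.78 [282, 110, 305, 143] [0.555 0.423 0.053] [[0.525, 0.405, -0.002], [0.622, 0.563, 0.08]]
beaker 0.72 [279, 195, 344, 237] [ 0.439 -0.035  0.054] [[0.363, -0.102, 0.044], [0.522, 0.047, 0.087]]
dishes 0.81 [417, 318, 454, 352] [ 0.592 -0.484  0.044] [[0.559, -0.516, 0.006], [0.617, -0.435, 0.049]]
```

```bash
python3 - <<'E'
from h import *
P=[]
for c in ["top","side"]:
    p=vision.read_camera(c)
    m=np.ones(p["depth"].shape,bool); q=pts(p,m)
    def box(n,x0,x1,y0,y1,z0,z1):
        k=(q[:,0]>x0)&(q[:,0]<x1)&(q[:,1]>y0)&(q[:,1]<y1)&(q[:,2]>z0)&(q[:,2]<z1)
        (cx,cy),wh,a=cv2.minAreaRect(q[k][:,:2].astype(np.float32)); 
        if wh[0]<wh[1]: wh=wh[::-1]; a-=90
        w=q[k]-q[k].mean(0); u=np.linalg.svd(w[:,:2],full_matrices=False)[2][0]
        print(c,n,k.sum(),"ctr",round(cx,3),round(cy,3),np.round(q[k].mean(0),3),"wh",np.round(wh,3),"ang",round(a,1),"pca",round(np.degrees(np.arctan2(u[1],u[0])),1),"maxz",q[k][:,2].max().round(3))
    box("lidhandle",.36,.54,-.11,.06,.073,.1)
    box("lidtop",.34,.56,-.13,.08,.045,.06)
    box("casehandle",.42,.56,-.3,-.2,.06,.09)
    box("casetop",.4,.57,-.31,-.19,.034,.05)
    box("beyond",.54,.73,-.13,.1,.008,.2) if 0 else None
    r=nets.cut_out(p,"mat"); r=[x for x in r if abs(np.median(pts(p,x["region"])[:,2]))<.01][0]["region"]
    qq=pts(p,r); qq=qq[(qq[:,2]<.008)]; (cx,cy),wh,a=cv2.minAreaRect(qq[:,:2].astype(np.float32)); print("mat",cx,cy,wh,a)
    P.append(p["img"])
t=cv2.resize(P[0][100:320,130:500],(740,440),interpolation=cv2.INTER_CUBIC)
s=cv2.resize(P[1][100:370,190:470],(560,540),interpolation=cv2.INTER_CUBIC)
cv2.imwrite("pics/a.png",t);cv2.imwrite("pics/b.png",s)
E
```

```text
top lidhandle 119 ctr 0.448 -0.025 [ 0.448 -0.025  0.087] wh [0.07  0.013] ang -11.5 pca 168.7 maxz 0.096
top lidtop 2537 ctr 0.448 -0.025 [ 0.448 -0.024  0.053] wh [0.162 0.142] ang -11.4 pca 167.8 maxz 0.06
top casehandle 133 ctr 0.489 -0.25 [ 0.488 -0.249  0.073] wh [0.069 0.015] ang 9.1 pca -172.1 maxz 0.083
top casetop 749 ctr 0.489 -0.25 [ 0.488 -0.248  0.04 ] wh [0.12  0.066] ang 9.0 pca -172.1 maxz 0.049
mat 0.5106287002563477 0.2787052392959595 (0.1634872406721115, 0.11409541964530945) 14.819815635681152
side lidhandle 165 ctr 0.445 -0.027 [ 0.444 -0.027  0.084] wh [0.071 0.021] ang -6.9 pca 168.7 maxz 0.092
side lidtop 1894 ctr 0.445 -0.025 [ 0.442 -0.033  0.053] wh [0.163 0.147] ang -10.7 pca 167.7 maxz 0.06
side casehandle 195 ctr 0.486 -0.25 [ 0.483 -0.253  0.071] wh [0.071 0.017] ang 9.0 pca -172.9 maxz 0.08
side casetop 761 ctr 0.486 -0.249 [ 0.48  -0.258  0.04 ] wh [0.124 0.069] ang 8.3 pca -178.6 maxz 0.049
mat 0.504574179649353 0.2772693634033203 (0.1625857651233673, 0.11437012255191803) 10.835827827453613
```

View pics/a.png

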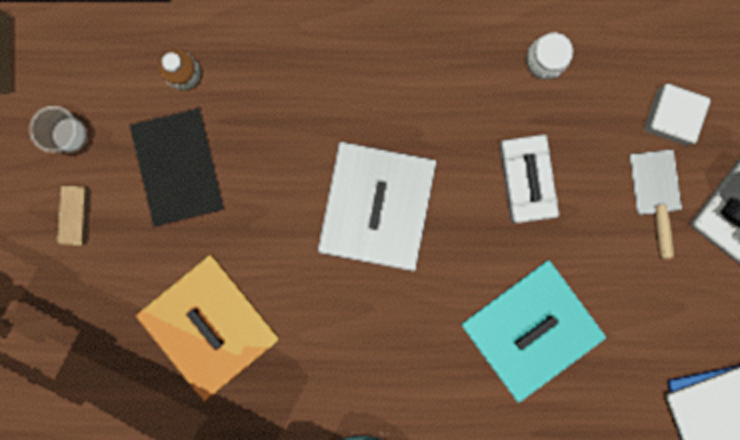

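View pics/b.png

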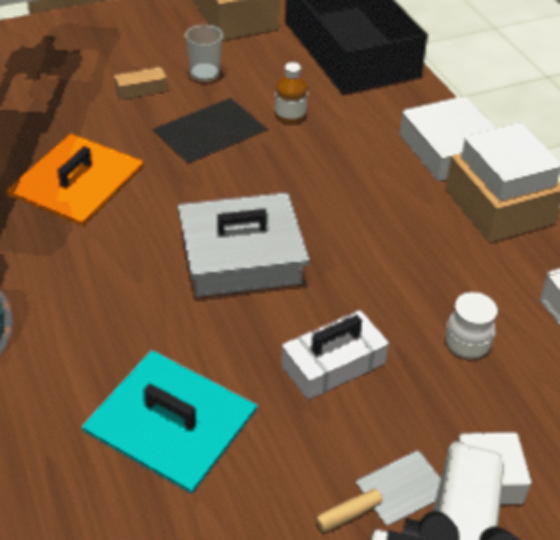

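The top crop shows three lids: steel at image (318,202), orange at (234,264) and turquoise at (398,264). The steel one sits on the pan at a top height of 53 mm, so that is the lid to take. The orange and turquoise lids lie on the bench at 11 mm and stay where they are. The case is at about (395,190) with the mat on the left at (219,183). The lid's handle is at (0.447,-0.025), yaw -11.4°.

Request:
move_arm([
  [[-2.59, -3.15, 0, 0, 100], [-2.59, -3.15, 0, 0, 100], [-2.59, -3.15, 0, 0, 100], [-2.59, -3.15, 0, 0, 100], [-2.59, -3.15, 0, 0, 100], [-2.59, -3.15, 0, 0, 100], [-2.59, -3.15, 0, 0, 100], [-2.59, -3.15, 0, 0, 100], [-2.59, -3.15, 0, 0, 100], [-2.59, -3.15, 0, 0, 100]],
])

```text
time: 2.43
position: [0.3889, 0.2114, 0.2316]
tool_rot: [3.141, 0.001, 2.696]
force: [0.8, 0.5, -0.0]
opening: 0.0854
gripper_force: 0.0
```

Request:
move_arm([
  [[-2.59, -3.15, 0, 0, 100], [-2.59, -3.15, 0, 0, 100], [-2.59, -3.15, 0, 0, 100], [-2.59, -3.15, 0, 0, 100], [-2.59, -3.15, 0, 0, 100], [-2.59, -3.15, 0, 0, 100], [0, 0, 2, -0.94, 100], [0, 0, 2, -0.94, 100], [0, 0, 2, -0.94, 100], [0, 0, 0, 0, 100]],
])

```text
time: 3.27
position: [0.4445, -0.0247, 0.1674]
tool_rot: [-3.141, -0.007, 2.942]
force: [-1.5, 0.3, -0.7]
opening: 0.0855
gripper_force: 0.0
```

```bash
cat >> h.py <<'E'
from scipy.spatial.transform import Rotation as Ro
def st():
    s=robot.read_state(); R=Ro.from_euler("xyz",s["tool_rot"]); 
    print("t",round(s["time"],2),"p",np.round(s["position"],4),"rpy",np.round(np.degrees(s["tool_rot"]),1),"q",np.round(s["q"],2),"F",np.round(s["force"],1),"op",round(s["opening"],3),"g",np.round(s["gripper_force"],1)); return s,R
def to(x,y,z):
    s,R=st(); print("tool cm",np.round(100*R.inv().apply(np.array([x,y,z])-s["position"]),2))
E
python3 -c "
from h import *
to(.447,-.025,.060)"
```

```text
t 3.27 p [ 0.4445 -0.0247  0.1674] rpy [-180.    -0.4  168.6] q [-0.11 -0.12  2.14  0.    1.13 -1.48] F [-1.5  0.3 -0.7] op 0.086 g 0.0
tool cm [-0.33  0.02 10.73]
```

Request:
move_arm([
  [[-0.1, 0, 3.5, 0, 100], [0, 0, 3.5, 0, 100], [0, 0, 2.5, 0, 100], [0, 0, 1.4, 0, 100], [0, 0, 0, 0, 100], [0, 0, 0, 0, 0], [0, 0, 0, 0, 0], [0, 0, 0, 0, 0], [0, 0, 0, 0, 0], [0, 0, 0, 0, 0]],
], force=60)

```text
time: 4.1
position: [0.4497, -0.0247, 0.0636]
tool_rot: [3.141, 0.003, 2.942]
force: [0.1, -0.1, -0.5]
opening: 0.0253
gripper_force: 0.0
```

Request:
move_arm([
  [[0, 0, 0, 0, 0], [0, 0, 0, 0, 0], [0, 0, 0, 0, 0], [0, 0, -1.0, 0, 0], [0, 0, -2.0, 0, 0], [-1, 0, -1.0, 0, 0], [-2.5, 0, 0, 0, 0], [-3, 0, 0, 0, 0], [-3, 0, 0, 0, 0], [-3, 0, 0, 0, 0]],
])

```text
time: 4.93
position: [0.5715, -0.0496, 0.1021]
tool_rot: [-3.141, -0.001, 2.942]
force: [1.0, -0.3, -2.0]
opening: 0.0128
gripper_force: 58.7
```

Request:
move_arm([
  [[-3, 0, 0, 0, 0], [-2, 0, 1, 0, 0], [-1, 0, 2.0, 0, 0], [0, 0, 2.5, 0, 0], [0, 0, 1.5, 0, 0], [0, 0, 0.6, 0, 0], [0, 0, 0.3, 0, 0], [0, 0, 0, 0, 0], [0, 0, 0, 0, 60], [0, 0, 0, 0, 60]],
])

```text
time: 5.77
position: [0.6319, -0.0616, 0.0255]
tool_rot: [3.141, 0.004, 2.942]
force: [-0.1, -0.6, 1.0]
opening: 0.0359
gripper_force: 0.0
```

Request:
move_arm([
  [[0, 0, 0, 0, 100], [0, 0, 0, 0, 100], [0, 0, 0, 0, 100], [0, 0, -2, 0, 100], [0, 0, -3.5, 0, 100], [0, 0, -4, 0, 100], [0, 0, -4, 0, 100], [0, 0, -4, 0, 100], [-1, 0, 0, 0, 100], [-3, 0, 0, 0, 100]],
])

```text
time: 6.6
position: [0.6698, -0.069, 0.2041]
tool_rot: [3.141, 0.007, 2.942]
force: [-0.9, 1.3, -0.5]
opening: 0.0854
gripper_force: 0.0
```

```bash
python3 -c "
from h import *
p=vision.read_camera('top'); q=pts(p,np.ones(p['depth'].shape,bool))
k=(abs(q[:,0]-.63)<.13)&(abs(q[:,1]+.06)<.12)&(q[:,2]>.006)&(q[:,2]<.016)
print(cv2.minAreaRect(q[k][:,:2].astype(np.float32)),k.sum())
k=(abs(q[:,0]-.63)<.05)&(abs(q[:,1]+.06)<.06)&(q[:,2]>.038)&(q[:,2]<.055); print(q[k].mean(0),k.sum())
k=(abs(q[:,0]-.447)<.1)&(abs(q[:,1]+.025)<.1)&(q[:,2]>.04)&(q[:,2]<.06); print('pan',cv2.minAreaRect(q[k][:,:2].astype(np.float32)))
st()"
```

```text
((0.6310896277427673, -0.05962800979614258), (0.2528795301914215, 0.23446299135684967), 0.006378530524671078) 906
[ 0.64412303 -0.06484141  0.04502233] 61
pan ((0.4568406343460083, 0.03951951861381531), (0.007269092369824648, 0.1394917368888855), 80.79253387451172)
t 6.65 p [ 0.6754 -0.0705  0.2012] rpy [180.    0.6 168.6] q [-0.14  0.28  1.64 -0.    1.21 -1.51] F [ 7.3 -1.4  1. ] op 0.086 g 0.0
```

Request:
move_arm([
  [[4, 0, 0, 0, 100], [4, 0, 0, 0, 100], [4, 0, 0, 0, 100], [4, 0, 0, 0, 100], [4, 0, 0, 0, 100], [4, 0, 0, 0, 100], [4, 0, 0, 0, 100], [4, 0, 0, 0, 100], [4, 0, 0, 0, 100], [4, 0, 0, 0, 100]],
])

```text
time: 7.48
position: [0.2752, 0.0104, 0.1977]
tool_rot: [3.142, -0.0, 2.941]
force: [-0.1, 0.8, 1.7]
opening: 0.0852
gripper_force: 0.0
```

```bash
python3 -c "
from h import *
st()"
```

```text
t 7.48 p [0.2752 0.0104 0.1977] rpy [180.   -0.  168.5] q [-0.05 -0.57  2.38  0.    1.33 -1.42] F [-0.1  0.8  1.7] op 0.085 g 0.0
```

Request:
move_arm([
  [[3, 0, 0, 0, 100], [3, 0, 0, 0, 100], [3, 0, 0, 0, 100], [3, 0, 0, 0, 100], [3, 0, 0, 0, 100], [3, 0, 0, 0, 100], [0, 0, 0, 0, 100], [0, 0, 0, 0, 100], [0, 0, 0, 0, 100], [0, 0, 0, 0, 100]],
])

```text
time: 8.32
position: [0.1316, 0.057, 0.1985]
tool_rot: [-3.126, -0.024, 2.94]
force: [0.4, 0.4, -0.2]
opening: 0.0851
gripper_force: 0.0
```

```bash
python3 -c "
from h import *
st()"
```

```text
t 8.32 p [0.1316 0.057  0.1985] rpy [-179.1   -1.4  168.4] q [ 0.24 -0.94  2.52 -0.    1.59 -1.13] F [ 0.4  0.4 -0.2] op 0.085 g 0.0
```

Request:
move_arm([
  [[-3.5, 0, 0, 0, 100], [-3.5, 0, 0, 0, 100], [-3.5, 0, 0, 0, 100], [-3.5, 0, 0, 0, 100], [-3.5, 0, 0, 0, 100], [-3.5, 0, 0, 0, 100], [-3.5, 0, 0, 0, 100], [0, -3.5, 0, 0, 100], [0, -3.5, 0, 0, 100], [0, 0, 0, 0, 100]],
])

```text
time: 9.15
position: [0.3567, -0.0664, 0.1926]
tool_rot: [-3.122, -0.027, 2.933]
force: [0.3, 0.1, -0.1]
opening: 0.0855
gripper_force: 0.0
```

```bash
python3 -c "
from h import *
st()"
```

```text
t 9.15 p [ 0.3567 -0.0664  0.1926] rpy [-178.9   -1.6  168. ] q [-0.23 -0.31  2.24 -0.02  1.24 -1.59] F [ 0.3  0.1 -0.1] op 0.085 g 0.0
```

Request:
move_arm([
  [[-3, 0, -1, -0.84, 100], [-3, 0, -1, -0.84, 100], [-3, 0, -1, -0.84, 100], [-3, 0, -1, -0.84, 100], [-3, 0, -1, -0.84, 100], [-3.4, 2, 0, 0, 100], [-3.4, 2, 0, 0, 100], [-3.4, 2, 0, 0, 100], [-3.4, 2, 0, 0, 100], [-3.4, 2, 0, 0, 100]],
])

```text
time: 9.98
position: [0.6603, 0.0585, 0.2331]
tool_rot: [-3.136, -0.029, -2.979]
force: [0.7, 0.4, -0.2]
opening: 0.0853
gripper_force: 0.0
```

Request:
move_arm([
  [[-4.1, 0, 0, 0, 100], [-4.1, 0, 0, 0, 100], [-4.1, 0, 0, 0, 100], [-4.1, 0, 0, 0, 100], [-4.1, 0, 0, 0, 100], [-4.1, 0, 0, 0, 100], [-4.1, 0, 0, 0, 100], [-4.1, 0, 0, 0, 100], [-4.1, 0, 0, 0, 100], [-4.1, 0, 0, 0, 100]],
])

```text
time: 10.82
position: [1.0134, 0.1169, 0.2006]
tool_rot: [-3.135, -0.009, -2.978]
force: [0.4, 0.4, 1.1]
opening: 0.0853
gripper_force: 0.0
```

```bash
python3 -c "
from h import *
st()"
```

```text
t 10.82 p [1.0134 0.1169 0.2006] rpy [-179.6   -0.5 -170.7] q [ 0.09  1.12  0.31 -0.01  1.72 -1.64] F [0.4 0.4 1.1] op 0.085 g 0.0
```

Request:
move_arm([
  [[-4.1, 0, -0.7, 0, 100], [-4.1, 0, -0.7, 0, 100], [-4.1, 0, -0.7, 0, 100], [-4.1, 0, -0.7, 0, 100], [-4.1, 0, -0.7, 0, 100], [-4.1, 0, -0.7, 0, 100], [-4.1, 0, -0.7, 0, 100], [-4.1, 0, -0.7, 0, 100], [-4.1, 0, -0.7, 0, 100], [-4.1, 0, -0.7, 0, 100]],
])

```text
time: 11.65
position: [1.1058, 0.1458, 0.2418]
tool_rot: [-3.122, 0.292, -2.974]
force: [0.1, -0.2, -0.4]
opening: 0.0854
gripper_force: 0.0
```

```bash
python3 -c "
from h import *
st()"
```

```text
t 11.65 p [1.1058 0.1458 0.2418] rpy [-178.9   16.7 -170.4] q [ 0.11  1.1   0.31 -0.    1.44 -1.63] F [ 0.1 -0.2 -0.4] op 0.085 g 0.0
```

Request:
move_arm([
  [[-4.1, 0, -0.7, 0, 100], [-4.1, 0, -0.7, 0, 100], [-4.1, 0, -0.7, 0, 100], [-4.1, 0, -0.7, 0, 100], [3.6, 0, -1.5, 0, 100], [3.6, -1, -1.5, 0, 100], [3.6, -1, -1.5, 0, 100], [3.6, -1, -1.5, 0, 100], [3.6, -1, -1.5, 0, 100], [3.6, -1, -1.5, 0, 100]],
])

```text
time: 12.48
position: [0.9331, 0.076, 0.2855]
tool_rot: [-3.117, 0.409, -2.967]
force: [1.2, 0.1, 1.3]
opening: 0.0855
gripper_force: 0.0
```

```bash
cat >> h.py <<'E'
def tog(x,y,z):  # bring grasp point (16 mm behind TCP) to world point
    s,R=st(); g=s["position"]-.016*R.as_matrix()[:,2]; M=R.as_matrix()
    print("tool x",np.round(M[:,0],3),"z",np.round(M[:,2],3),"tool cm",np.round(100*M.T@(np.array([x,y,z])-g),2))
E
python3 -c "
from h import *
tog(.488,-.25,.066+.10); tog(.488,-.25,.066)"
```

```text
t 12.48 p [0.9331 0.076  0.2855] rpy [-178.6   23.4 -170. ] q [ 0.04  0.49  1.26  0.03  0.99 -1.71] F [1.2 0.1 1.3] op 0.086 g 0.0
tool x [-0.903 -0.159 -0.398] z [ 0.396  0.045 -0.917] tool cm [ 50.15 -24.59  -6.54]
t 12.48 p [0.9331 0.076  0.2855] rpy [-178.6   23.4 -170. ] q [ 0.04  0.49  1.26  0.03  0.99 -1.71] F [1.2 0.1 1.3] op 0.086 g 0.0
tool x [-0.903 -0.159 -0.398] z [ 0.396  0.045 -0.917] tool cm [ 54.13 -24.36   2.63]
```

Request:
move_arm([
  [[3.57, -1.75, -0.47, 0, 100], [3.57, -1.75, -0.47, 0, 100], [3.57, -1.75, -0.47, 0, 100], [3.57, -1.75, -0.47, 0, 100], [3.57, -1.75, -0.47, 0, 100], [3.57, -1.75, -0.47, 0, 100], [3.57, -1.75, -0.47, 0, 100], [3.57, -1.75, -0.47, 0, 100], [3.57, -1.75, -0.47, 0, 100], [3.57, -1.75, -0.47, 0, 100]],
])

```text
time: 13.32
position: [0.6211, -0.156, 0.1909]
tool_rot: [-3.115, 0.409, -2.966]
force: [-0.3, -0.9, 0.4]
opening: 0.0856
gripper_force: 0.0
```

Request:
move_arm([
  [[3.57, -1.75, -0.47, 0, 100], [3.57, -1.75, -0.47, 0, 100], [3.57, -1.75, -0.47, 0, 100], [3, -1.75, -0.47, 0, 100], [0, 0, 0, 0, 100], [0.8, 0, 1.8, 0, 100], [0.8, 0, 1.8, 0, 100], [0.4, 0, 0.9, 0, 100], [0, 0, 0, 0, 100], [0, 0, 0, 0, 100]],
])

```text
time: 14.15
position: [0.5124, -0.2304, 0.1143]
tool_rot: [-3.099, 0.371, -2.994]
force: [0.5, -0.6, 0.7]
opening: 0.0853
gripper_force: 0.0
```

```bash
python3 -c "
from h import *
tog(.488,-.25,.067)"
```

```text
t 14.15 p [ 0.5124 -0.2304  0.1143] rpy [-177.6   21.2 -171.5] q [-0.6  -0.02  2.21  0.35  0.68 -2.55] F [ 0.5 -0.6  0.7] op 0.085 g 0.0
tool x [-0.922 -0.137 -0.362] z [ 0.364  0.011 -0.931] tool cm [ 4.23 -1.44  5.09]
```

Request:
move_arm([
  [[0, 0, 0, 1, 100], [0, 0, 0, 1, 100], [0, 0, 0, 1, 100], [0, 0, 0, 1, 100], [0, 0, 0, 1, 100], [0, 0, 0, 1, 100], [0, 0, 0, 1, 100], [0, 0, 0, 1, 100], [0, 0, 0, 1, 100], [0, 0, 0, 1, 100]],
])

```text
time: 14.98
position: [0.5134, -0.2314, 0.1161]
tool_rot: [2.875, 0.268, 2.368]
force: [0.3, 0.8, 0.4]
opening: 0.0852
gripper_force: 0.0
```

Request:
move_arm([
  [[0, 0, 0, 1, 100], [0, 0, 0, 1, 100], [0, 0, 0, 1, 100], [0, 0, 0, 1, 100], [0, 0, 0, 1, 100], [0, 0, 0, 1, 100], [0, 0, 0, 1, 100], [0, 0, 0, 1, 100], [0, 0, 0, 1, 100], [0, 0, 0, 1, 100]],
])

```text
time: 15.82
position: [0.5134, -0.2314, 0.1161]
tool_rot: [2.767, -0.024, 1.536]
force: [-0.6, -0.2, 0.1]
opening: 0.0859
gripper_force: 0.0
```

Request:
move_arm([
  [[0, 0, 0, 1, 100], [0, 0, 0, 1, 100], [0, 0, 0, 1, 100], [0, 0, 0, 1, 100], [0, 0, 0, 1, 100], [0, 0, 0, 1, 100], [0, 0, 0, 1, 100], [0, 0, 0, 1, 100], [0, 0, 0, 1, 100], [0, 0, 0, 1, 100]],
])

```text
time: 16.65
position: [0.5134, -0.2314, 0.1161]
tool_rot: [2.912, -0.3, 0.694]
force: [0.1, -0.4, 0.5]
opening: 0.0856
gripper_force: 0.0
```

Request:
move_arm([
  [[0, 0, 0, 1, 100], [0, 0, 0, 1, 100], [0, 0, 0, 1, 100], [0, 0, 0, 1, 100], [0, 0, 0, 1, 100], [0, 0, 0, 1, 100], [0, 0, 0, 0, 100], [0, 0, 0, 0, 100], [0, 0, 0, 0, 100], [0, 0, 0, 0, 100]],
])

```text
time: 17.48
position: [0.5124, -0.231, 0.1147]
tool_rot: [3.098, -0.371, 0.149]
force: [0.9, -0.5, -0.4]
opening: 0.0855
gripper_force: 0.0
```

```bash
python3 -c "
from h import *
tog(.488,-.25,.067)"
```

```text
t 17.48 p [ 0.5124 -0.231   0.1147] rpy [177.5 -21.3   8.5] q [-0.6  -0.03  2.21  0.35  0.68  0.59] F [ 0.9 -0.5 -0.4] op 0.086 g 0.0
tool x [0.922 0.138 0.363] z [ 0.365  0.011 -0.931] tool cm [-4.24  1.37  5.13]
```

Request:
move_arm([
  [[-2.1, 0.7, 0.5, 0, 100], [-2.1, 0.7, 0.5, 0, 100], [0, 0, 1.8, 0, 100], [0, 0, 1.6, 0, 100], [0, 0, 0.7, 0, 100], [0, 0, 0, 0, 100], [0, 0, 0, 0, 0], [0, 0, 0, 0, 0], [0, 0, 0, 0, 0], [0, 0, 0, 0, 0]],
], force=80)

```text
time: 18.32
position: [0.4943, -0.2502, 0.0531]
tool_rot: [3.098, -0.372, 0.148]
force: [0.3, -0.9, 0.2]
opening: 0.0385
gripper_force: 0.0
```

Request:
move_arm([
  [[0, 0, 0, 0, 0], [0, 0, 0, 0, 0], [0, 0, 0, 0, 0], [0, 0, 0, 0, 0], [0, 0, 0, 0, 0], [0, 0, 0, 0, 0], [0, 0, 0, 0, 0], [0.4, 0, -1, 0, 0], [0.8, 0, -2, 0, 0], [0.8, 0, -2, 0, 0]],
])

```text
time: 19.15
position: [0.4914, -0.2459, 0.1037]
tool_rot: [3.104, -0.365, 0.145]
force: [0.9, -0.5, -4.3]
opening: 0.0122
gripper_force: 78.7
```

```bash
python3 -c "
from h import *
p=vision.read_camera('side'); cv2.imwrite('pics/c.png',cv2.resize(p['img'][150:350,230:530],(600,400)))
st()"
```

```text
t 19.2 p [ 0.495  -0.2483  0.1099] rpy [177.4 -21.3   8.5] q [-0.66 -0.03  2.22  0.37  0.69  0.52] F [ 2.3 -0.3  0. ] op 0.012 g 78.7
```

View pics/c.png

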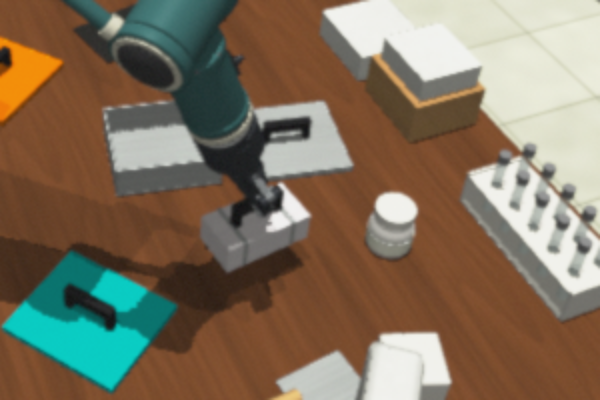

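```bash
cat >> h.py <<'E'
PAN=np.array([.4465,-.0252,0]); YP=np.radians(-11.4); UX=np.array([np.cos(YP),np.sin(YP),0])
T0=np.array([.4943,-.2502,.0531]); R0=Ro.from_euler("xyz",[3.098,-.372,.148])
RC=Ro.from_euler("z",np.radians(189)); PC=np.array([.488,-.250,0])
RTC=R0.inv()*RC; PTC=R0.inv().apply(PC-T0)     # case in tool
def case_pt(p,R,c): return p+R.apply(PTC+RTC.apply(c))
MOUTH=np.array([-.06,0,.014])
E
python3 - <<'E'
from h import *
s,R=st(); p=s["position"]
print("mouth now",case_pt(p,R,MOUTH),"x axis z",(R*RTC).apply([1,0,0]))
# start goal
def goal(R,mw):  # TCP for mouth xy mw with lowest corner at zc
    o=case_pt(np.zeros(3),R,MOUTH)
    low=min(case_pt(np.zeros(3),R,np.array([a,b,0]))[2] for a in(-.06,.06) for b in(-.032,.032))
    return np.array([mw[0]-o[0],mw[1]-o[1],.063-low])
g=goal(R,PAN+.012*UX); print("start",g,"tool cm",100*R.inv().apply(g-p), "up first",100*R.inv().apply([0,0,g[2]-p[2]]))
p=g; acc=np.zeros(3)
for i in range(36):
    Rn=R*Ro.from_euler("z",np.radians(-5)); f=(i+1)/36
    cx=(Rn*RTC).apply([-1,0,0]); h=cx*[1,1,0]; h/=np.linalg.norm(h)
    off=.012*UX*(1-f)+(-.012*h)*min(1,2*f)
    gn=goal(Rn,PAN+off)
    d=np.round(100*R.inv().apply(gn-p),1); p=p+R.apply(d/100); R=Rn   # shift in the pre-turn axes
    print(d.tolist(),end=" ")
    if i%6==5: print("\n  dip",np.degrees(np.arcsin(-cx[2])).round(1),"tcp",p.round(3),"mouth-pan",(case_pt(p,R,MOUTH)-PAN).round(3))
E
```

```text
t 19.2 p [ 0.495  -0.2483  0.1099] rpy [177.4 -21.3   8.5] q [-0.66 -0.03  2.22  0.37  0.69  0.52] F [ 2.3 -0.3  0. ] op 0.012 g 78.7
mouth now [ 0.54796063 -0.23881941  0.07081728] x axis z [-9.87823517e-01 -1.55577561e-01 -5.66695514e-04]
start [ 0.4052647  -0.03707049  0.1161761 ] tool cm [ -5.14136839 -22.07145317  -3.67750359] up first [ 0.22889246  0.02625032 -0.58506757]
[-0.0, 0.3, -0.1] [-0.0, 0.3, -0.1] [-0.0, 0.3, -0.2] [-0.0, 0.4, -0.1] [-0.0, 0.3, -0.1] [-0.1, 0.3, -0.1] 
  dip 3.9 tcp [ 0.408 -0.055  0.125] mouth-pan [ 0.006 -0.004  0.082]
[0.0, 0.4, -0.1] [0.0, 0.3, -0.1] [-0.0, 0.4, -0.0] [-0.0, 0.3, -0.1] [-0.0, 0.4, -0.0] [-0.1, 0.3, -0.1] 
  dip 12.1 tcp [ 0.421 -0.07   0.134] mouth-pan [ 0.004 -0.009  0.086]
[0.0, 0.4, 0.0] [-0.0, 0.3, 0.0] [-0.0, 0.4, 0.0] [-0.0, 0.3, 0.0] [-0.1, 0.3, 0.1] [0.0, 0.4, 0.0] 
  dip 22.7 tcp [ 0.44  -0.074  0.14 ] mouth-pan [ 0.006 -0.013  0.085]
[0.1, 0.4, 0.1] [0.0, 0.3, 0.0] [0.1, 0.4, 0.1] [0.1, 0.4, 0.1] [0.0, 0.3, 0.1] [0.1, 0.4, 0.1] 
  dip 33.2 tcp [ 0.46  -0.063  0.143] mouth-pan [ 0.01  -0.011  0.082]
[0.1, 0.4, 0.1] [0.1, 0.3, 0.1] [0.1, 0.4, 0.1] [0.1, 0.4, 0.1] [0.1, 0.4, 0.1] [0.1, 0.4, 0.1] 
  dip 40.9 tcp [ 0.471 -0.041  0.141] mouth-pan [ 0.013 -0.006  0.076]
[0.1, 0.4, 0.1] [0.1, 0.5, 0.1] [0.2, 0.4, 0.1] [0.0, 0.5, -0.1] [0.1, 0.4, -0.1] [0.0, 0.5, -0.1] 
  dip 42.5 tcp [ 0.471 -0.014  0.141] mouth-pan [0.012 0.003 0.076]
```

Request:
move_arm([
  [[-0.4, -1, -0.7, 0, 0], [-0.5, -2, -0.6, 0, 0], [-0.6, -2.8, -0.4, 0, 0], [-0.6, -3.0, -0.4, 0, 0], [-0.6, -3.0, -0.3, 0, 0], [-0.6, -3.0, -0.3, 0, 0], [-0.6, -2.8, -0.3, 0, 0], [-0.6, -2.2, -0.3, 0, 0], [-0.4, -1.5, -0.3, 0, 0], [-0.2, -0.7, -0.1, 0, 0]],
])

```text
time: 20.03
position: [0.4016, -0.0349, 0.111]
tool_rot: [3.101, -0.367, 0.148]
force: [0.3, 0.6, -4.8]
opening: 0.0125
gripper_force: 78.9
```

```bash
python3 -c "
from h import *
s,R=st(); print('mouth-pan',case_pt(s['position'],R,MOUTH)-PAN)
p=vision.read_camera('top'); cv2.imwrite('pics/d.png',cv2.resize(p['img'][140:260,240:440],(600,360)))"
```

```text
t 20.03 p [ 0.4016 -0.0349  0.111 ] rpy [177.7 -21.    8.5] q [-0.23 -0.43  2.52  0.15  0.7   1.1 ] F [ 0.3  0.6 -4.8] op 0.012 g 78.9
mouth-pan [7.86648306e-03 1.23763749e-05 7.16337204e-02]
```

View pics/d.png

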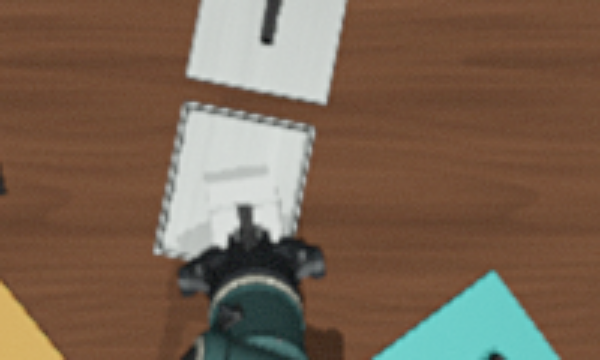

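Request:
move_arm([
  [[0.2, 0.2, -0.4, -1, 0], [0.1, 0.3, -0.3, -1, 0], [0, 0.3, -0.2, -1, 0], [0, 0.4, -0.1, -1, 0], [0, 0.3, -0.1, -1, 0], [-0.1, 0.3, -0.1, -1, 0], [0, 0.4, -0.1, -1, 0], [0, 0.3, -0.1, -1, 0], [0, 0.4, 0, -1, 0], [0, 0.3, -0.1, -1, 0]],
])

```text
time: 20.92
position: [0.4156, -0.0641, 0.1323]
tool_rot: [2.829, -0.202, 1.047]
force: [0.4, 0.6, -3.3]
opening: 0.0122
gripper_force: 78.9
```

Request:
move_arm([
  [[0, 0.4, 0, -1, 0], [-0.1, 0.3, -0.1, -1, 0], [0, 0.4, 0, -1, 0], [0, 0.3, 0, -1, 0], [0, 0.4, 0, -1, 0], [0, 0.3, 0, -1, 0], [-0.1, 0.3, 0.1, -1, 0], [0, 0.4, 0, -1, 0], [0.1, 0.4, 0.1, -1, 0], [0, 0.3, 0, -1, 0]],
])

```text
time: 21.75
position: [0.4466, -0.0706, 0.1431]
tool_rot: [2.785, 0.102, 1.87]
force: [0.7, -0.1, -3.4]
opening: 0.0126
gripper_force: 78.9
```

Request:
move_arm([
  [[0.1, 0.4, 0.1, -1, 0], [0.1, 0.4, 0.1, -1, 0], [0, 0.3, 0.1, -1, 0], [0.1, 0.4, 0.1, -1, 0], [0.1, 0.4, 0.1, -1, 0], [0.1, 0.3, 0.1, -1, 0], [0.1, 0.4, 0.1, -1, 0], [0.1, 0.4, 0.1, -1, 0], [0.1, 0.4, 0.1, -1, 0], [0.1, 0.4, 0.1, -1, 0]],
])

```text
time: 22.58
position: [0.4705, -0.04, 0.1421]
tool_rot: [2.988, 0.338, 2.735]
force: [-0.0, -0.0, -3.4]
opening: 0.0123
gripper_force: 78.9
```

Request:
move_arm([
  [[0.1, 0.4, 0.1, -1, 0], [0.1, 0.5, 0.1, -1, 0], [0.2, 0.4, 0.1, -1, 0], [0, 0.5, -0.1, -1, 0], [0.1, 0.4, -0.1, -1, 0], [0, 0.5, -0.1, -1, 0], [0, 0, 0, 0, 0], [0, 0, 0, 0, 0], [0, 1, 0, 0, 0], [0, 1, 0, 0, 0]],
])

```text
time: 23.42
position: [0.468, 0.0068, 0.1422]
tool_rot: [-3.1, 0.37, -2.999]
force: [-0.2, 0.6, -3.3]
opening: 0.0124
gripper_force: 78.8
```

```bash
python3 -c "
from h import *
s,R=st(); print('mouth-pan',case_pt(s['position'],R,MOUTH)-PAN, 'xz',(R*RTC).apply([1,0,0]))
p=vision.read_camera('side'); cv2.imwrite('pics/e.png',cv2.resize(p['img'][140:290,230:430],(800,600)))"
```

```text
t 23.42 p [0.468  0.0068 0.1422] rpy [-177.6   21.2 -171.8] q [-0.06 -0.31  2.38  0.05  0.7  -1.8 ] F [-0.2  0.6 -3.3] op 0.012 g 78.8
mouth-pan [0.00916293 0.02370784 0.07739399] xz [0.72491342 0.14433667 0.67354841]
```

View pics/e.png

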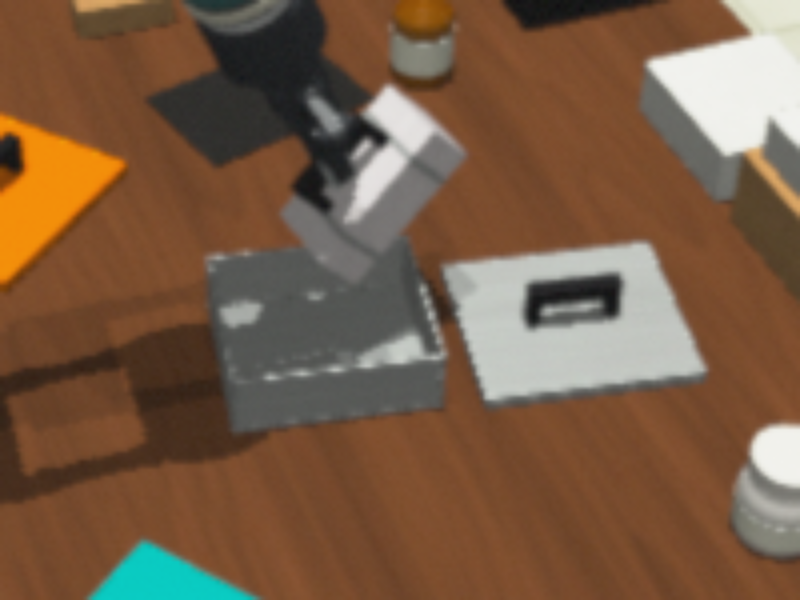

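Request:
move_arm([
  [[0.3, -1, 0.7, 0, 0], [0, -2.8, 0, 0, 0], [0, 2.8, 0, 0, 0], [0, -2.8, 0, 0, 0], [0, 2.8, 0, 0, 0], [0, -2.8, 0, 0, 0], [0, 2.8, 0, 0, 0], [0, -2.8, 0, 0, 0], [0, 2.8, 0, 0, 0], [0, -1.5, 0, 0, 0]],
])

```text
time: 24.3
position: [0.4704, -0.0151, 0.1354]
tool_rot: [-3.103, 0.369, -2.997]
force: [0.6, -0.2, -3.4]
opening: 0.0125
gripper_force: 80.4
```

Request:
move_arm([
  [[0, 0, 0, 0, 0], [0, 0, 0, 0, 0], [0, 0, 0, 0, 0], [0, 0, 0, 0, 0], [0, 0, 0, 0, 0], [0, 0, 0, 0, 0], [0, 0, 0, 0, 0], [0, 0, 0, 0, 0], [0, 0, 0, 0, 0], [0, 0, 0, 0, 0]],
])

```text
time: 25.13
position: [0.4713, -0.0177, 0.1362]
tool_rot: [-3.099, 0.371, -2.995]
force: [0.3, -0.2, -3.9]
opening: 0.0122
gripper_force: 80.4
```

```bash
cat > look.py <<'E'
from h import *
import sys
s,R=st(); print('mouth-pan',case_pt(s['position'],R,MOUTH)-PAN)
o=[]
for c in ("top","side"):
    p=vision.read_camera(c); q=pts(p,p['depth']>-1)
    for n in ("ball0_center",):
        for r in nets.cut_out(p,n):
            w=pts(p,r["region"]); print(c,round(r["conf"],2),[int(x) for x in r["bbox"]],np.round(np.median(w,0)-PAN,3) if len(w) else 0)
    o.append(p["img"])
a=cv2.resize(o[0][155:255,270:370],(400,400),interpolation=cv2.INTER_CUBIC); b=cv2.resize(o[1][170:270,265:365],(400,400),interpolation=cv2.INTER_CUBIC)
cv2.imwrite(sys.argv[1],np.hstack([a,b]))
E
python3 look.py pics/f.png
```

```text
t 25.13 p [ 0.4713 -0.0177  0.1362] rpy [-177.6   21.2 -171.6] q [-0.13 -0.29  2.38  0.09  0.68 -1.91] F [ 0.3 -0.2 -3.9] op 0.012 g 80.4
mouth-pan [ 0.01255984 -0.00087679  0.07131946]
```

View pics/f.png

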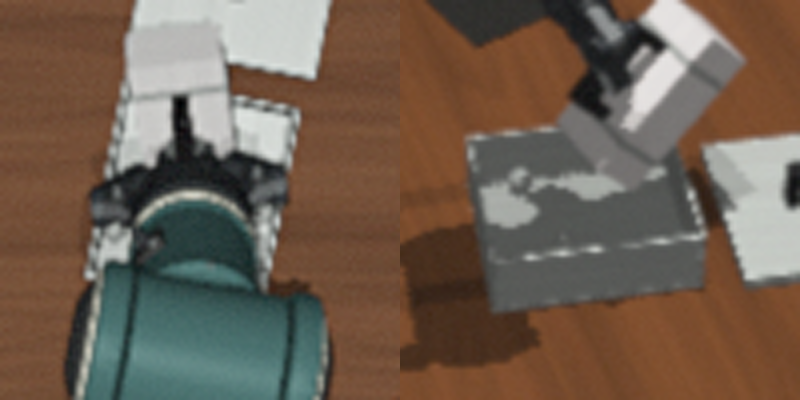

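Request:
move_arm([
  [[0, -1.8, 0, 0, 0], [0, 3.6, 0, 0, 0], [0, -3.6, 0, 0, 0], [0, 3.6, 0, 0, 0], [0, -3.6, 0, 0, 0], [0, 3.6, 0, 0, 0], [0, -3.6, 0, 0, 0], [0, 3.6, 0, 0, 0], [0, -3.6, 0, 0, 0], [0, 1.8, 0, 0, 0]],
])

```text
time: 26.17
position: [0.4735, -0.0223, 0.1378]
tool_rot: [-3.093, 0.374, -2.993]
force: [0.7, -0.8, -2.0]
opening: 0.0125
gripper_force: 80.6
```

Request:
move_arm([
  [[-0.9, 0, -2, 0, 0], [-1.2, 0, -3, 0, 0], [-1.2, 0, -3, 0, 0], [-0.6, 0, -1, 0, 0], [0, 0, 0, 0, 0], [0, 0, 0, 0, 0], [0, 0, 0, 0, 0], [0, 0, 0, 0, 0], [0, 0, 0, 0, 0], [0, 0, 0, 0, 0]],
])

```text
time: 27.0
position: [0.4735, -0.0134, 0.2321]
tool_rot: [-3.1, 0.367, -2.995]
force: [-0.2, -0.3, -3.5]
opening: 0.0126
gripper_force: 80.6
```

```bash
sed -i 's/^    for n in/    k=(abs((q-PAN)@UX)<.068)\&(abs((q-PAN)@np.array([-UX[1],UX[0],0]))<.057)\&(q[:,2]>.009)\&(q[:,2]<.03); w=(q[k]-PAN); print(c,k.sum(),"floor-ish",np.round(np.c_[w@UX,w@np.array([-UX[1],UX[0],0]),q[k][:,2]],3)[:60].tolist())\n    for n in/' look.py; python3 look.py pics/g.png
```

```text
t 27.0 p [ 0.4735 -0.0134  0.2321] rpy [-177.6   21.1 -171.6] q [-0.12 -0.39  2.26  0.07  0.9  -1.86] F [-0.2 -0.3 -3.5] op 0.013 g 80.6
mouth-pan [0.01455687 0.00351548 0.16723416]
top 36 floor-ish [[0.066, -0.046, 0.009], [0.058, -0.039, 0.01], [0.054, -0.036, 0.009], [0.004, -0.046, 0.019], [0.004, -0.049, 0.023], [0.005, -0.052, 0.012], [0.006, -0.055, 0.011], [0.001, -0.044, 0.012], [0.001, -0.047, 0.013], [0.001, -0.049, 0.027], [0.002, -0.052, 0.018], [0.003, -0.055, 0.019], [-0.003, -0.044, 0.025], [-0.002, -0.047, 0.026], [-0.001, -0.05, 0.015], [-0.001, -0.053, 0.022], [-0.0, -0.056, 0.022], [-0.005, -0.045, 0.018], [-0.005, -0.047, 0.022], [-0.004, -0.05, 0.023], [-0.004, -0.053, 0.023], [-0.003, -0.056, 0.023], [-0.008, -0.045, 0.011], [-0.008, -0.048, 0.022], [-0.007, -0.051, 0.021], [-0.007, -0.054, 0.02], [-0.006, -0.057, 0.019], [-0.032, 0.056, 0.024], [-0.011, -0.049, 0.014], [-0.01, -0.052, 0.016], [-0.009, -0.055, 0.015], [-0.035, 0.056, 0.021], [-0.037, 0.055, 0.022], [-0.037, 0.052, 0.018], [-0.04, 0.055, 0.017], [-0.043, 0.054, 0.011]]
top 0.49 [302, 111, 358, 1
[... 577 characters left out ...]
38, 0.044, 0.017], [-0.035, 0.047, 0.014], [-0.032, 0.049, 0.011], [-0.044, 0.043, 0.015], [-0.041, 0.044, 0.014], [-0.038, 0.046, 0.012], [-0.035, 0.046, 0.011], [0.013, 0.014, 0.009], [-0.051, 0.018, 0.011], [-0.019, -0.018, 0.021], [-0.016, -0.017, 0.02], [-0.024, -0.014, 0.014], [-0.022, -0.018, 0.018], [-0.02, -0.022, 0.021], [-0.017, -0.021, 0.02], [-0.014, -0.023, 0.022], [-0.011, -0.022, 0.02], [-0.026, -0.023, 0.02], [-0.023, -0.025, 0.021], [-0.021, -0.027, 0.022], [-0.017, -0.024, 0.019], [-0.015, -0.025, 0.019], [-0.011, -0.023, 0.017], [-0.025, -0.018, 0.01], [-0.023, -0.025, 0.017], [-0.021, -0.027, 0.019], [-0.018, -0.03, 0.021], [-0.015, -0.03, 0.02], [-0.012, -0.028, 0.018]]
```

View pics/g.png

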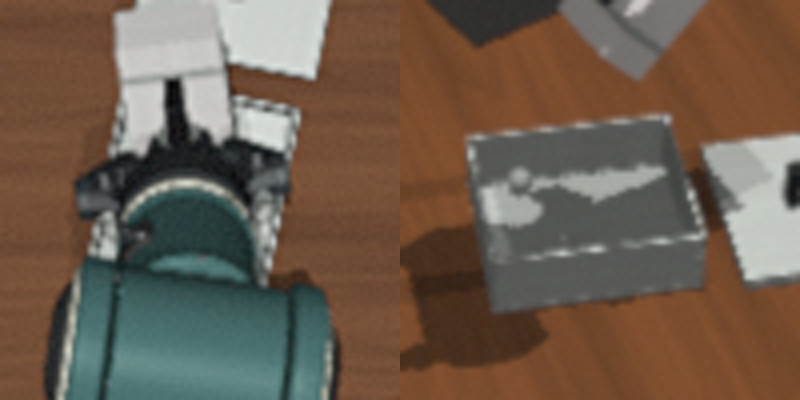

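Depth shows three distinct balls in the pan, at pan-frame (-40,48), (-18,-23) and (-3,-50) mm, each topping out near 20 mm. The side picture shows the first at (518,180). Next I hold the case still, then do the shakes.

Request:
move_arm([
  [[0, 0, 0, 0, 0], [0, 0, 0, 0, 0], [0, 0, 0, 0, 0], [0, 0, 0, 0, 0], [0, 0, 0, 0, 0], [0, 0, 0, 0, 0], [0, 0, 0, 0, 0], [0, 0, 0, 0, 0], [0, 0, 0, 0, 0], [0, 0, 0, 0, 0]],
])

```text
time: 28.03
position: [0.4745, -0.0134, 0.2341]
tool_rot: [-3.099, 0.371, -2.995]
force: [-0.1, -0.3, -3.5]
opening: 0.0125
gripper_force: 80.6
```

Request:
move_arm([
  [[0, 2, 0, 0, 0], [0, 1.5, 0, 0, 0], [0, 0, 0, 0, 0], [0, 0, 0, 0, 0], [0, 0, 0, 0, 0], [0, -2, 0, 0, 0], [0, -1.5, 0, 0, 0], [0, 0, 0, 0, 0], [0, 0, 0, 0, 0], [0, 0, 0, 0, 0]],
])

```text
time: 28.87
position: [0.4744, -0.0137, 0.234]
tool_rot: [-3.1, 0.37, -2.996]
force: [-0.1, -0.1, -3.1]
opening: 0.0121
gripper_force: 80.5
```

Request:
move_arm([
  [[0, 2, 0, 0, 0], [0, 1.5, 0, 0, 0], [0, 0, 0, 0, 0], [0, 0, 0, 0, 0], [0, 0, 0, 0, 0], [0, -2, 0, 0, 0], [0, -1.5, 0, 0, 0], [0, 0, 0, 0, 0], [0, 0, 0, 0, 0], [0, 0, 0, 0, 0]],
])

```text
time: 29.7
position: [0.4744, -0.0136, 0.234]
tool_rot: [-3.1, 0.37, -2.996]
force: [-0.4, 0.1, -3.1]
opening: 0.0124
gripper_force: 80.5
```

```bash
python3 look.py pics/h.png | cut -c1-1200
```

```text
t 29.7 p [ 0.4744 -0.0136  0.234 ] rpy [-177.6   21.2 -171.7] q [-0.12 -0.39  2.26  0.07  0.9  -1.86] F [-0.4  0.1 -3.1] op 0.012 g 80.5
mouth-pan [0.0155822  0.00323646 0.16910506]
top 39 floor-ish [[0.066, -0.031, 0.01], [0.057, -0.036, 0.01], [0.053, -0.033, 0.013], [0.004, -0.046, 0.024], [0.005, -0.049, 0.017], [0.005, -0.051, 0.023], [0.0, -0.044, 0.017], [0.001, -0.046, 0.018], [0.002, -0.049, 0.019], [0.002, -0.052, 0.019], [0.003, -0.055, 0.02], [-0.002, -0.044, 0.018], [-0.002, -0.047, 0.021], [-0.002, -0.05, 0.027], [-0.001, -0.053, 0.023], [-0.0, -0.056, 0.015], [-0.005, -0.045, 0.015], [-0.005, -0.048, 0.02], [-0.004, -0.05, 0.018], [-0.004, -0.053, 0.024], [-0.003, -0.056, 0.019], [-0.029, 0.057, 0.022], [-0.028, 0.054, 0.015], [-0.008, -0.045, 0.02], [-0.008, -0.048, 0.013], [-0.007, -0.051, 0.021], [-0.007, -0.054, 0.02], [-0.006, -0.057, 0.022], [-0.032, 0.056, 0.016], [-0.011, -0.049, 0.013], [-0.01, -0.052, 0.018], [-0.009, -0.055, 0.015], [-0.035, 0.056, 0.021], [-0.037, 0.055, 0.017], [-0.037, 0.052, 0.022], [-0.04, 0.055, 0.018], [-0.044, 0.057, 0.017], [-0.043,
[... 588 characters left out ...]
1, 0.045, 0.016], [-0.038, 0.047, 0.015], [-0.035, 0.047, 0.014], [-0.044, 0.047, 0.011], [-0.041, 0.048, 0.01], [-0.038, 0.046, 0.011], [-0.035, 0.045, 0.012], [-0.007, 0.038, 0.01], [-0.067, 0.027, 0.01], [0.009, 0.01, 0.009], [-0.02, -0.021, 0.024], [-0.017, -0.019, 0.022], [-0.024, -0.014, 0.014], [-0.023, -0.021, 0.021], [-0.02, -0.026, 0.025], [-0.017, -0.021, 0.019], [-0.014, -0.021, 0.02], [-0.011, -0.021, 0.019], [-0.025, -0.02, 0.016], [-0.023, -0.022, 0.017], [-0.02, -0.024, 0.019], [-0.018, -0.026, 0.021], [-0.014, -0.024, 0.018], [-0.011, -0.024, 0.017], [-0.025, -0.021, 0.014], [-0.023, -0.024, 0.016], [-0.02, -0.024, 0.016], [-0.018, -0.027, 0.017], [-0.015, -0.029, 0.02], [-0
```

Request:
move_arm([
  [[0, 0, 0, 1, 0], [0, 0, 0, 1, 0], [0, 0, 0, 1, 0], [0, 0, 0, 1, 0], [0, 0, 0, 1, 0], [0, 0, 0, 1, 0], [0, 0, 0, 1, 0], [0, 0, 0, 1, 0], [0, 0, 0, 1, 0], [0, 0, 0, 1, 0]],
])

```text
time: 30.73
position: [0.4744, -0.0129, 0.2341]
tool_rot: [2.876, 0.265, 2.369]
force: [0.6, 0.2, -4.0]
opening: 0.0124
gripper_force: 80.6
```

Request:
move_arm([
  [[0, 0, 0, 1, 0], [0, 0, 0, 1, 0], [0, 0, 0, 1, 0], [0, 0, 0, 1, 0], [0, 0, 0, 1, 0], [0, 0, 0, 1, 0], [0, 0, 0, 1, 0], [0, 0, 0, 1, 0], [0, 0, 0, 1, 0], [0, 0, 0, 1, 0]],
])

```text
time: 31.57
position: [0.4745, -0.0129, 0.2341]
tool_rot: [2.769, -0.026, 1.536]
force: [-0.5, 0.2, -4.2]
opening: 0.0125
gripper_force: 80.7
```

Request:
move_arm([
  [[0, 0, 0, 1, 0], [0, 0, 0, 1, 0], [0, 0, 0, 1, 0], [0, 0, 0, 1, 0], [0, 0, 0, 1, 0], [0, 0, 0, 1, 0], [0, 0, 0, 1, 0], [0, 0, 0, 1, 0], [0, 0, 0, 1, 0], [0, 0, 0, 1, 0]],
])

```text
time: 32.4
position: [0.4745, -0.0129, 0.2341]
tool_rot: [2.916, -0.299, 0.693]
force: [-0.6, -0.1, -4.2]
opening: 0.0124
gripper_force: 80.7
```

Request:
move_arm([
  [[0, 0, 0, 1, 0], [0, 0, 0, 1, 0], [0, 0, 0, 1, 0], [0, 0, 0, 1, 0], [0, 0, 0, 1, 0], [0, 0, 0, 1, 0], [0, 0, 0, 0, 0], [0, 0, 0, 0, 0], [0, 0, 0, 0, 0], [0, 0, 0, 0, 0]],
])

```text
time: 33.23
position: [0.4745, -0.0133, 0.2341]
tool_rot: [3.099, -0.371, 0.149]
force: [0.3, -0.6, -3.5]
opening: 0.0125
gripper_force: 80.7
```

```bash
python3 - <<'E'
from h import *
s,R=st(); z=(R*RTC).apply([0,0,1]); c=case_pt(s["position"],R,np.zeros(3)); print("case z",z.round(3),"case at",c.round(3))
M=R.as_matrix()
print("to above mat",100*M.T@(np.array([.508,.278,.10])-c)); print("down 10",100*M.T@np.array([0,0,-.1]))
E
```

```text
t 33.23 p [ 0.4745 -0.0133  0.2341] rpy [177.5 -21.2   8.5] q [-0.12 -0.39  2.26  0.07  0.9   1.28] F [ 0.3 -0.6 -3.5] op 0.013 g 80.7
case z [ 0.002 -0.     1.   ] case at [ 0.468 -0.013  0.181]
to above mat [  4.76023274 -28.61916308   9.32011604]
down 10 [-3.62129527 -0.40028034  9.31267932]
```

Request:
move_arm([
  [[0.48, -2.86, 0.9, 0, 0], [0.48, -2.86, 0.9, 0, 0], [0.48, -2.86, 0.9, 0, 0], [0.48, -2.86, 0.9, 0, 0], [0.48, -2.86, 0.9, 0, 0], [0.48, -2.86, 0.9, 0, 0], [0.48, -2.86, 0.9, 0, 0], [0.48, -2.86, 0.9, 0, 0], [0.48, -2.86, 0.9, 0, 0], [0.48, -2.86, 0.9, 0, 0]],
])

```text
time: 34.07
position: [0.5141, 0.2794, 0.156]
tool_rot: [3.099, -0.371, 0.148]
force: [0.5, -0.7, -4.0]
opening: 0.0126
gripper_force: 80.6
```

Request:
move_arm([
  [[0, 0, 0, 0, 0], [0, 0, 0, 0, 0], [-0.9, -0.1, 2.3, 0, 0], [-0.9, -0.1, 2.3, 0, 0], [-0.7, -0.1, 1.8, 0, 0], [-0.4, 0, 0.9, 0, 0], [0, 0, 0, 0, 0], [0, 0, 0, 0, 0], [0, 0, 0, 0, 0], [0, 0, 0, 0, 0]],
])

```text
time: 34.9
position: [0.5151, 0.2779, 0.08]
tool_rot: [3.101, -0.374, 0.146]
force: [-0.9, -0.6, -3.3]
opening: 0.0128
gripper_force: 80.7
```

```bash
python3 - <<'E'
from h import *
s,R=st(); c=case_pt(s["position"],R,np.zeros(3)); print("case z",(R*RTC).apply([0,0,1]).round(3),"case at",c.round(3))
print("to mat",100*R.inv().apply(np.array([.508,.278,.003])-c))
p=vision.read_camera("side"); q=pts(p,p["depth"]>0) if 0 else pts(p,np.ones((400,640),bool))
k=(abs(q[:,0]-.508)<.09)&(abs(q[:,1]-.27)<.07); w=q[k]
cv2.imwrite("pics/i.png",cv2.resize(p["img"][100:220,230:390],(640,480),interpolation=cv2.INTER_CUBIC))
E
```

```text
t 34.9 p [0.5151 0.2779 0.08  ] rpy [177.7 -21.4   8.4] q [ 0.56  0.07  2.19 -0.34  0.58  2.25] F [-0.9 -0.6 -3.3] op 0.013 g 80.7
case z [-0.002 -0.003  1.   ] case at [0.509 0.278 0.027]
to mat [-0.95457193 -0.07330604  2.1898583 ]
```

View pics/i.png

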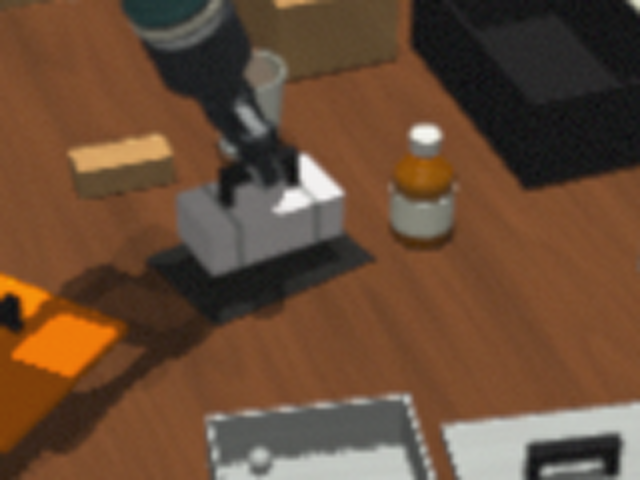

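The case is level just above the mat; in the picture its body is around (260,225) and the mat at (265,280). I lower it gently.

Request:
move_arm([
  [[-0.4, 0, 0.9, 0, 0], [-0.3, 0, 0.6, 0, 0], [-0.1, 0, 0.3, 0, 0], [-0.1, 0, 0.2, 0, 0], [0, 0, 0.1, 0, 0], [0, 0, 0.1, 0, 0], [0, 0, 0, 0, 0], [0, 0, 0, 0, 0], [0, 0, 0, 0, 0], [0, 0, 0, 0, 0]],
])

```text
time: 35.78
position: [0.5131, 0.2758, 0.0554]
tool_rot: [3.098, -0.371, 0.147]
force: [-10.3, -4.9, 13.9]
opening: 0.0126
gripper_force: 83.7
```

Request:
move_arm([
  [[0, 0, -0.1, 0, 0], [0, 0, 0, 0, 0], [0, 0, 0, 0, 30], [0, 0, 0, 0, 60], [0, 0, 0, 0, 100], [0, 0, 0, 0, 100], [0, 0, 0, 0, 100], [0, 0, 0, 0, 100], [0, 0, 0, 0, 100], [0, 0, 0, 0, 100]],
])

```text
time: 36.62
position: [0.5129, 0.2762, 0.0549]
tool_rot: [3.099, -0.37, 0.147]
force: [-0.0, -0.1, -0.3]
opening: 0.0855
gripper_force: 0.0
```

Request:
move_arm([
  [[0, 0, 0, 0, 100], [0, 0, -1, 0, 100], [0, 0, -2, 0, 100], [0, 0, -3, 0, 100], [0, 0, -3, 0, 100], [0, 0, -3, 0, 100], [0, 0, -3, 0, 100], [0, 0, 0, 0, 100], [0, 0, 0, 0, 100], [0, 0, 0, 0, 100]],
])

```text
time: 37.45
position: [0.4579, 0.2745, 0.1947]
tool_rot: [3.099, -0.371, 0.147]
force: [-0.4, -0.6, 0.4]
opening: 0.0849
gripper_force: 0.0
```

```bash
python3 - <<'E'
from h import *
st(); p=vision.read_camera("side"); q=pts(p,np.ones((400,640),bool))
V=np.array([-UX[1],UX[0],0])
def box(n,c,rx,ry,z0,z1):
    k=(abs(q[:,0]-c[0])<rx)&(abs(q[:,1]-c[1])<ry)&(q[:,2]>z0)&(q[:,2]<z1); r=cv2.minAreaRect(q[k][:,:2].astype(np.float32)); print(n,k.sum(),np.round(r[0],3),np.round(r[1],3),q[k][:,2].mean().round(4))
box("casetop",(.508,.278),.08,.06,.036,.05); box("casehandle",(.508,.278),.06,.05,.066,.085)
box("lidhandle",(.63,-.062),.07,.06,.038,.055); box("lidtop",(.63,-.062),.12,.12,.007,.016)
k=(abs((q-PAN)@UX)<.068)&(abs((q-PAN)@V)<.057)&(q[:,2]>.014)&(q[:,2]<.03); w=q[k]-PAN
print("pan",np.round(np.c_[w@UX,w@V],2).tolist())
E
python3 look.py pics/j.png | head -3 | cut -c1-1500
```

```text
t 37.45 p [0.4579 0.2745 0.1947] rpy [177.6 -21.2   8.4] q [ 0.63 -0.17  2.17 -0.28  0.85  2.21] F [-0.4 -0.6  0.4] op 0.085 g 0.0
casetop 414 [0.505 0.272] [0.123 0.073] 0.043
casehandle 104 [0.504 0.275] [0.068 0.023] 0.0749
lidhandle 119 [ 0.625 -0.061] [0.02  0.069] 0.0437
lidtop 1681 [ 0.611 -0.065] [0.162 0.229] 0.0112
pan [[-0.05, 0.05], [-0.04, 0.05], [-0.04, 0.05], [-0.04, 0.05], [-0.03, 0.05], [-0.05, 0.05], [-0.04, 0.05], [-0.04, 0.05], [-0.04, 0.05], [-0.03, 0.05], [-0.04, 0.05], [-0.04, 0.05], [-0.04, 0.05], [-0.03, 0.05], [-0.03, 0.05], [-0.04, 0.04], [-0.04, 0.05], [-0.04, 0.05], [-0.04, 0.04], [-0.02, -0.02], [-0.02, -0.02], [-0.02, -0.01], [-0.02, -0.02], [-0.02, -0.02], [-0.02, -0.02], [-0.01, -0.02], [-0.01, -0.02], [-0.02, -0.02], [-0.02, -0.02], [-0.02, -0.03], [-0.02, -0.03], [-0.01, -0.02], [-0.01, -0.03], [-0.02, -0.02], [-0.02, -0.03], [-0.02, -0.03], [-0.01, -0.03], [-0.0, -0.06]]
t 37.5 p [0.4575 0.2741 0.1936] rpy [177.5 -21.1   8.4] q [ 0.63 -0.17  2.17 -0.28  0.85  2.21] F [-1.   0.5 -0.4] op 0.085 g 0.0
mouth-pan [0.06388698 0.30884628 0.15432092]
top 1
[... 740 characters left out ...]
 -0.046, 0.018], [0.002, -0.049, 0.02], [0.002, -0.052, 0.018], [0.003, -0.055, 0.019], [-0.008, -0.018, 0.019], [-0.007, -0.021, 0.015], [-0.003, -0.044, 0.019], [-0.002, -0.047, 0.019], [-0.001, -0.05, 0.021], [-0.001, -0.053, 0.026], [-0.0, -0.056, 0.021], [-0.012, -0.013, 0.011], [-0.011, -0.015, 0.016], [-0.011, -0.018, 0.019], [-0.01, -0.021, 0.017], [-0.009, -0.024, 0.018], [-0.008, -0.03, 0.01], [-0.005, -0.045, 0.018], [-0.005, -0.047, 0.022], [-0.004, -0.05, 0.022], [-0.004, -0.053, 0.023], [-0.003, -0.056, 0.019], [-0.029, 0.057, 0.02], [-0.028, 0.054, 0.018], [-0.025, 0.04, 0.013], [-0.015, -0.013, 0.018], [-0.014, -0.016, 0.022], [-0.014, -0.019, 0.025], [-0.013, -0.022, 0.023]]
```

The unobstructed top view confirms all three balls in the pan. The case stands level in the middle of the mat and the lid lies flat on its patch, so I hand in.

```bash
python3 -c "
from station import robot; print(robot.job_done())"
```

```text
the job is handed in; nothing more can be done
None
```

I've handed the job in, with no verdict shown: the lid lies flat beyond the pan, all three balls are in the pan, the tipped hold and shakes are done, and the case stands level mid-mat, at about 37.5 of the 64 s.

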